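# Take the scanner from its stand and hold it on a carton's bar label

### The job

Draw the hand scanner straight up out of its stand, gripping it gently (under 60 N on each finger) because its housing is thin, and hold it up at the carton's bar label as if reading it: nose sloping down at about 45 degrees, pointing at the middle of the label from about 100 mm away, coming in squarely over one of the label's two long edges so that the scanner's width lies along the row of bars. Finish while still holding it there, steady in the air; do not touch the carton with the scanner and leave the other goods where they are.

Things in the scene. Friction and masses are not known exactly. Their poses are not given: they have to be found in the camera images.
- scanner: dark pistol-shaped scanner, yellow nose, red window, about 0.22 kg, upright in its stand. Origin: foot of its handle, centre. x: out of the nose (line of sight), z: foot to head, y: across. Handle 32 (x) by 28 (y), 104 high, trigger ahead of it at z 75-97; head 68 (x) by 46 (y), z 100-140; nose 54 wide, x 34-50. Pinch the head across its 46 mm from above, under 60 N on each finger
- scanner_grip (a point): middle of the scanner's head, 120 mm above the foot on the handle's line, the place to grip it; axes as the scanner's
- scanner_window (a point): middle of the red window on the nose, 50 mm ahead (x) of scanner_grip; axes as the scanner's, x is the line of sight
- stand: grey scanner stand, fixed to the table. Origin: centre of its underside. Base 110 (x) by 100 (y) by 12 mm with an open socket tower 53 by 50 mm on top; the socket is 37 by 34 mm inside, its floor 12 mm and its rim 67 mm above the table. The scanner's handle stands 55 mm deep in it, so it must rise 55 mm to be free
- stand_mouth (a point): centre of the socket's mouth, 67 mm above the table
- carton: brown cardboard carton, fixed, closed, 150 (x) by 200 (y) by 90 mm high, with the bar label on top. Origin: centre of its underside
- label (a point): centre of the white label with black bars, 50 (x) by 80 mm (y), on top of the carton, 91 mm above the table; z points up. The row of bars runs along y (each bar along x), so the label's long edges run along y
- mug: blue mug, 80 mm wide, 90 mm high, bystander; origin: centre of its underside
- bowl: wooden bowl, 140 mm wide, 60 mm high, bystander; origin: centre of its underside
- plate: terracotta plate, 170 mm wide, 20 mm high, bystander; origin: centre of its underside
- board: wooden cutting board 130 by 200 by 18 mm, bystander; origin: centre of its underside
- canister: steel canister with a black cap, 70 mm wide, 110 mm high, bystander; origin: centre of its underside
- calculator: black desk calculator 130 by 75 by 16 mm, bystander; origin: centre of its underside
Mind the look-alikes: they are no part of the job. What is shaped like the carton but turquoise is not meant.

How it is judged (in metres and radians):
On the way:
1. the scanner is gripped and drawn clear of the stand's socket (z of scanner in the frame of stand_mouth above 0.005 m and contact force between the fingers and scanner above 2 N), for 0.1 s.
At the end, for the whole second after the job is handed in: Held still by the fingers, clear of stand and carton, foot over 30 mm up; line of sight within 20 mm of the label centre, window 60 to 160 mm from it; nose 29 to 61 degrees down; width within 0.3 rad of the label's length; bystanders within 20 mm of their starts (x of label in the frame of scanner_window between 0.06 and 0.16 m and y of label in the frame of scanner_window between -0.02 and 0.02 m and z of label in the frame of scanner_window between -0.02 and 0.02 m and angle between the y axis of scanner and the y axis of label, either way round below 0.3 rad and angle between scanner's own z axis and vertical between 0.5 and 1.07 rad and height (world z) of scanner_window above 0.115 m and height (world z) of scanner above 0.03 m and contact force between the fingers and scanner above 2 N and contact force between scanner and carton below 0.1 N and contact force between scanner and stand below 0.1 N and linear speed of scanner below 0.03 m/s and angular speed of scanner below 0.2 rad/s and distance of each of mug, bowl, plate, board, canister, calculator from where it was at the start of the episode below 0.02 m); the arm keeps its last pose, push and grip.
It fails at once if the scanner's thin housing is squeezed too hard (fingers' forces added: over 130 N) (contact force between the fingers and scanner above 130 N).
It fails at once if the scanner is pushed against the carton (contact force between scanner and carton above 1.5 N).
It fails at once if one of the other goods is knocked away (over 30 mm) (distance of any of mug, bowl, plate, board, canister, calculator from where it was at the start of the episode above 0.03 m).
It also fails if it takes over 42 s, if anything falls off the work surface, if the arm or the gripper's body presses on something with over 40 N, if the wrist force passes 120 N, or if a joint passes its speed limit or range.

### The arm

A 6-joint arm with a two-finger parallel gripper is mounted at the origin on the work surface. World frame = base frame: x ahead of the robot, y to its left, z up, the work surface at z = 0. Lengths are in mm, angles in rad, forces in N, time in s.
With the tool pointing down it reaches from about 275 to 1000 mm from the base axis. Payload 8.4 kg.
Tool frame: the origin (TCP) lies at the very end of the fingers, on their centre line; the grasp point (between the pads) lies 19 mm behind it; z points along the fingers, y is the line along which they close (so a half turn about z gives the same grasp; the last joint's range is limited). The gripper opens to 85 mm and grips with 20 to 120 N. Pads are 22 mm wide; open, the fingers measure 114 mm over their backs; the gripper's body (76 mm by 85 mm) begins 54 mm behind the grasp point. The pads swing forward as they close: fully open they stand 13 mm farther back than shut.
Start: joints at [1.333, 0.353, 1.633, -0, 1.155, -0.002], TCP at [146.011, 607.708, 231.281] pointing down, gripper open.
Joint ranges: [-2.63, 2.63], [-0.92, 2.1], [0.06, 2.66], [-1.3, 4.44], [0, 2.69], [-3.02, 3.02]. Speed limits (rad/s): [2.22, 2.22, 2.79, 3.14, 3.14, 3.14].

### API

Orientations are given as [roll, pitch, yaw] about the fixed x, y, z axes, in that order (R = Rz(yaw) Ry(pitch) Rx(roll)).
In Python, from rig import sensors, grab_frame, camera_params, order gives the robot as it stands. The module is installed in compiled form; this text tells all that it offers.
- The arm moves only by the tool move_arm, never from a script. Its argument "motion" is a list of rows, each a list of 7 numbers: the turn, a rotation vector about the tool's x, y, z in parts of the range, where 1.0 means 2 pi rad, then the shift along the tool's x, y, z in a scale on which 1.0 is 0.5 m, then the finger opening in m, from 0 to 0.0854. A call has 1 to 8 rows; each row is the pose to reach, as a shift and turn from the pose commanded when the call began, along the tool's axes at that moment; what a row does not reach only later rows make up. A row lasts 1/8 s, in which the tool goes at most 62.5 mm and 10.7 degrees, less where a joint would pass 70% of its speed; a pose out of reach is approached as far as the arm can. A call with a gripper value outside its range is refused whole. The fingers move at their own pace and stop on an object; "grip_force" is the grip in N (left out, the last holds). Time passes only in rows, so rows that repeat a pose let the fingers close. It gives the time, the measured TCP pose, the force, the opening and the grip force at its end, in the units of the state.
- sensors.sense(): the state, without advancing time (a new reading comes with each control period).
- grab_frame(name): name is "scene" or "top"; returns (picture, depth): 420x560x3 uint8, red, green, blue; 420x560 float32, mm along the optical axis (not along the pixel's ray), 0 where there is no reading.
- camera_params(name): a dict with "camera_matrix" (3x3 intrinsics, pixels), "k1" (the pictures are not rectified: a ray, as slopes to the right and down, at radius r is drawn at 1 + k1 r^2 times it, then the intrinsics apply), "world_from_camera" (4x4, takes a point from camera to world coordinates). Camera axes: x right, y down, z forward; pixel columns grow to the right and rows downward; lengths in mm; the calibration is good to about 2 mm. A picture is of the moment at which its call begins. camera_params takes no time and is no camera call.
- order.sign_off(): hands the job in; it is judged then, once.
The state is a dict: "clock": time; "qpos": joint angles; "qvel": joint speeds; "joint_efforts": joint torques, N m; "eef_pos": TCP position; "tcp_rot": TCP orientation; "contact_force": force on the tool from outside, world axes, zero at the start; "wrist_torque": the same for the moment, N m; "opening": opening from 0.0 (shut) to 1.0 (fully open); "grasp_force": force on a finger pad.
Only numpy, scipy, OpenCV 4.12 (cv2) and the standard library are available. Lean on these libraries where they do the work, as an engineer would, in place of code of your own. Each camera call takes 0.05 s, during which the arm holds its last target. There are 200 camera calls.

## Working session

There is one attempt and no reset: what is moved stays moved. The work goes in short steps, Python scripts to look and compute and a tool call to move; the robot and the scene stay as the last step left them, time stands still between calls to the robot, and variables do not carry over. Pictures are saved under pics/ and viewed, at most 10 in all, crops included, and the job is handed in when it is done.

Besides the shell and the picture viewer there is one more tool, called after "Call:" by a JSON object that holds its "fn" and its "kwargs". move_arm: Moves the arm, as the interface text tells. Its arguments: {"type":"object","properties":{"motion":{"type":"array","items":{"type":"array","items":{"type":"number"}}},"grip_force":{"type":"number"}},"required":["motion"]}

```bash
mkdir -p pics
cat > h.py <<'E'
import numpy as np, cv2
from rig import sensors, grab_frame, camera_params, order
from scipy.spatial.transform import Rotation as R
def world(name,depth):
    p=camera_params(name);K=np.array(p["camera_matrix"]);T=np.array(p["world_from_camera"])
    h,w=depth.shape;v,u=np.mgrid[:h,:w].astype(float)
    k=p["k1"];d=cv2.undistortPoints(np.stack([u.ravel(),v.ravel()],1)[:,None],K,np.array([k,0,0,0,0.]))[:,0].reshape(h,w,2)
    P=np.dstack([d,np.ones((h,w))])*depth[...,None]
    return P@T[:3,:3].T+T[:3,3]
E
python3 - <<'E'
from h import *
for n in("scene","top"):
    im,d=grab_frame(n);np.savez("f_%s.npz"%n,im=im,d=d)
    cv2.imwrite("pics/%s0.png"%n,cv2.resize(im[...,::-1],(800,600)))
    p=camera_params(n);print(n,p["k1"],np.round(p["world_from_camera"],3).tolist(),p["camera_matrix"])
print(sensors.sense())
E
```

```text
scene -0.06451462851766185 [[-0.035, 0.643, -0.765, 1395.394], [0.999, 0.039, -0.013, 4.132], [0.022, -0.764, -0.644, 925.102], [0.0, 0.0, 0.0, 1.0]] [[393.38483517   0.         271.33068345]
 [  0.         393.38483517 210.21245802]
 [  0.           0.           1.        ]]
top -0.006407686589602815 [[-0.027, -0.991, 0.131, 304.291], [-0.999, 0.024, -0.023, 17.192], [0.019, -0.131, -0.991, 1407.815], [0.0, 0.0, 0.0, 1.0]] [[413.4174648    0.         278.66143856]
 [  0.         413.4174648  206.04076595]
 [  0.           0.           1.        ]]
{'clock': 0.1, 'qpos': array([ 1.33257000e+00,  3.53570296e-01,  1.63405583e+00, -4.36387859e-07,
        1.15519907e+00, -2.40859646e-03]), 'qvel': array([ 0.00082221, -0.00098424, -0.00117051,  0.00141287, -0.00317964,
        0.00083222]), 'joint_efforts': array([ 3.76668158e-04, -6.06353760e+01, -3.42820108e+01,  1.54266295e-04,
        3.96523959e-03,  2.12700535e-06]), 'eef_pos': array([145.92909497, 607.2887098 , 230.64380293]), 'tcp_rot': array([-3.14036011e+00, -2.56969029e-06,  2.90577510e+00]), 'contact_force': array([-0.2403378 , -0.74257421,  0.44692721]), 'wrist_torque': array([0.02617741, 0.02504984, 0.01970865]), 'grasp_force': 0.0, 'opening': 0.9992684596316581}
```

View pics/scene0.png

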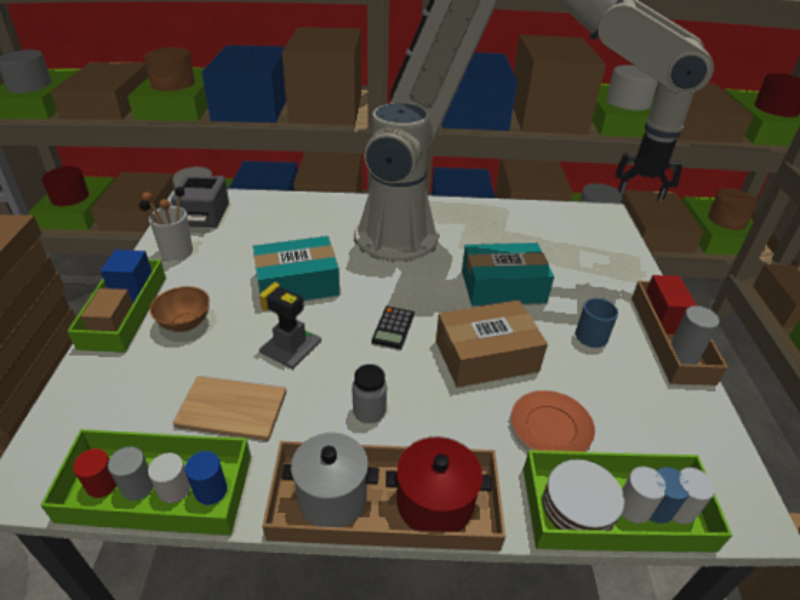

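View pics/top0.png

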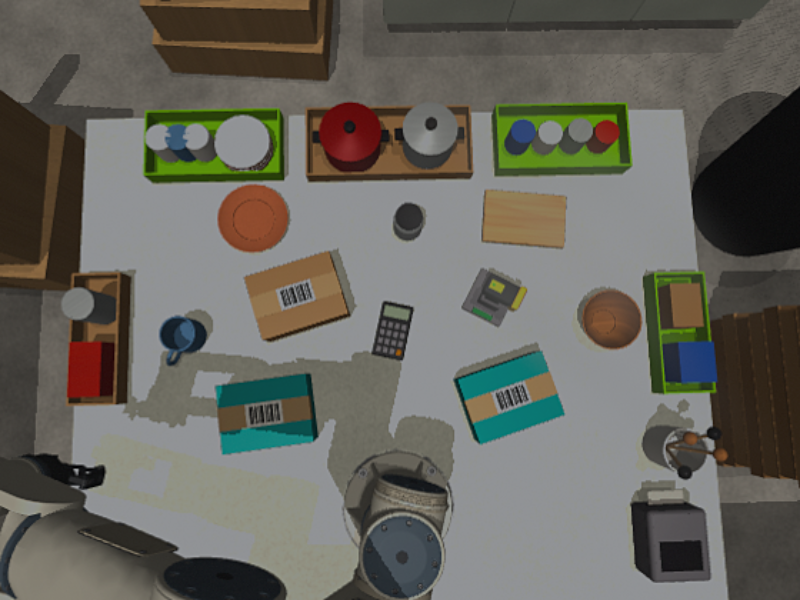

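Scene picture: the brown carton's label is at (492,327) and the scanner at (285,310), 800-wide pixels. In the top picture, the label is at (296,293), and the scanner at (497,293) with its yellow nose at (518,300).

There are three carton candidates in the top picture: brown (298,295), turquoise (265,412) and turquoise (510,395). Only the brown one fits. I'll measure, and confirm with one crop.

Run:
```python
from h import *
f=np.load("f_top.npz");im,d=f["im"],f["d"];W=world("top",d);hsv=cv2.cvtColor(im,cv2.COLOR_RGB2HSV)
a=cv2.resize(im[165:245,155:255],(400,320),interpolation=2);b=cv2.resize(im[165:245,300:400],(400,320),interpolation=2)
cv2.imwrite("pics/crop.png",np.hstack([a,b])[...,::-1])
# rect helper
def rect(m,tag):
    P=W[m][:,:2].astype(np.float32);c,s,an=cv2.minAreaRect(P);print(tag,m.sum(),np.round(c,1),np.round(s,1),round(an,1),"z",np.percentile(W[m][:,2],[5,50,95]).round(1))
    return np.array(c),cv2.boxPoints((c,s,an)).round(1).tolist()
z=W[...,2];box=lambda r0,r1,c0,c1:(lambda m:(m.__setitem__((slice(r0,r1),slice(c0,c1)),True),m)[1])(np.zeros(z.shape,bool))
C=box(165,245,160,255)
print(rect(C&(z>80)&(z<100),"carton top"))
lab=C&(z>80)&(z<100)&(hsv[...,1]<60)
lab=cv2.morphologyEx(lab.astype(np.uint8),cv2.MORPH_CLOSE,np.ones((5,5)))>0
n,l,st,_=cv2.connectedComponentsWithStats(lab.astype(np.uint8));print(rect((l==1+np.argmax(st[1:,4])),"label"))
S=box(175,240,310,385)
print(rect(S&(z>138)&(z<170),"head top"))
print(rect(S&(z>4)&(z<25),"base"))
yel=S&(hsv[...,0]>20)&(hsv[...,0]<35)&(hsv[...,1]>120)
n,l,st,ce=cv2.connectedComponentsWithStats(yel.astype(np.uint8))
for i in range(1,n):
    if st[i,4]>5: rect(l==i,"yellow %s"%ce[i].round(1))
np.set_printoptions(linewidth=250)
print(z[180:232:2,318:376:2].astype(int))
```

```text
carton top 2921 [482.7 218.5] [150.6 200.8] 16.2 z [86.2 90.8 95.3]
(array([482.66882324, 218.50939941]), [[382.29998779296875, 293.8999938964844], [438.3999938964844, 101.0999984741211], [583.0, 143.10000610351562], [526.9000244140625, 336.0]])
label 400 [484.6 218. ] [51.6 80. ] 15.7 z [87.6 92.  96.7]
(array([484.6156311, 218.0166626]), [[449.0, 249.5], [470.6000061035156, 172.5], [520.2999877929688, 186.5], [498.70001220703125, 263.5]])
head top 429 [ 471.  -239.9] [84.8 52.4] 61.8 z [146.8 152.7 157. ]
(array([ 470.95779419, -239.915802  ]), [[427.8999938964844, -264.8999938964844], [474.1000061035156, -289.70001220703125], [514.0999755859375, -214.89999389648438], [467.8999938964844, -190.1999969482422]])
base 973 [ 481.9 -250.6] [259.5 222.5] 88.4 z [ 4.2  7.7 17.2]
(array([ 481.88220215, -250.60308838]), [[367.20001220703125, -377.29998779296875], [589.5999755859375, -383.29998779296875], [596.5999755859375, -123.9000015258789], [374.20001220703125, -117.9000015258789]])
yellow [347.6 200. ] 54 [ 483.7 -223.1] [28.9 19.5] 60.7 z [149.5 153.7 157.9]
yellow [362.9 208.3] 82 [ 3
[... 3202 characters left out ...]
2   -1   13   17   15   13   15   15   13   16    9    0    1   -3   -3    2   -1    3   -5   -5    3   -1]
 [   0    0    6    0    4    1   -2    0   -3   -4    1   10   16   12   12   14   12   -5    0    2    2    5   -2    2    1   -1    0    0   -3]
 [   3    4    2   -4    0    3    2   -3    0    0    0    1   -2   13   11   16    7    0    3    2   -1    0    5   -1   -3    4    1    0    2]
 [  -2    0   -3    2    0    3    0    1    1    1    6    2    3   -1    2    7   -1    1    0    0    5    0    1    1   -7    0    3    3   -5]
 [   8   -2    2    5    2    0    4   -1    0    1   -3   -7    2    1    6    0    2   -2    0    4   -2   -5    1   -7    0    1    1    4   -2]]
```

View pics/crop.png

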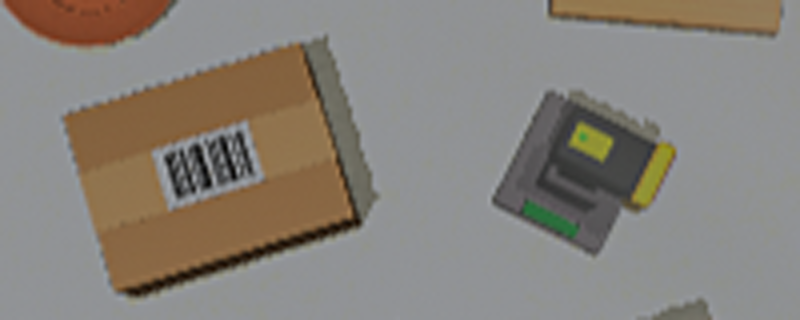

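The crop confirms it: the brown carton with its label on the left, and the scanner with its nose pointing lower right (towards −y/−x). Next I'll refine the scanner pose, cross-check it in the scene view and compute the first move.

```bash
cat >> h.py <<'E'
def rows(Rt,pt,s=None):
    "turn and shift (tool axes, m) from the measured pose to Rt, pt(mm)"
    s=s or sensors.sense();R0=R.from_euler("xyz",s["tcp_rot"])
    return np.r_[(R0.inv()*Rt).as_rotvec(),R0.inv().apply(np.array(pt)-s["eef_pos"])/1000].round(4).tolist()
E
python3 - <<'E'
from h import *
def rect(P,tag):
    c,s,an=cv2.minAreaRect(P[:,:2].astype(np.float32));print(tag,len(P),np.round(c,1),np.round(s,1),round(an,1),"med",np.median(P,0).round(1))
for n in("top","scene"):
    f=np.load("f_%s.npz"%n);im,d=f["im"],f["d"];W=world(n,d);hsv=cv2.cvtColor(im,cv2.COLOR_RGB2HSV)
    near=(np.hypot(W[...,0]-475,W[...,1]+235)<75)&(d>0);z=W[...,2]
    rect(W[near&(z>145)&(z<165)],n+" head top");
    rect(W[near&(z>7.5)&(z<17)],n+" base")
    rect(W[near&(z>60)&(z<72)],n+" rim")
    y=near&(hsv[...,0]>20)&(hsv[...,0]<35)&(hsv[...,1]>120)&(z>146)
    k,l,st,_=cv2.connectedComponentsWithStats(y.astype(np.uint8))
    for i in range(1,k):
        if st[i,4]>8: rect(W[l==i],n+" yel")
    # carton
    c=(np.hypot(W[...,0]-483,W[...,1]-218)<130)&(z>84)&(z<98)
    rect(W[c],n+" carton");
    c&=hsv[...,1]<60
    c=cv2.morphologyEx(c.astype(np.uint8),cv2.MORPH_CLOSE,np.ones((5,5)));k,l,st,_=cv2.connectedComponentsWithStats(c)
    rect(W[l==1+np.argmax(st[1:,4])],n+" label")
    if n=="top":
        t=(hsv[...,0]>80)&(hsv[...,0]<95)&(hsv[...,1]>120)&(z>80)&(z<130);k,l,st,_=cv2.connectedComponentsWithStats(t.astype(np.uint8))
        for i in range(1,k):
            if st[i,4]>200: rect(W[l==i],"turq")
print(rows(R.from_euler("xyz",[np.pi,0,np.radians(61.8)]),[475,-233,231]))
E
```

```text
top head top 413 [ 472.4 -240.6] [84.  51.3] 60.0 med [ 471.2 -240.8  152.8]
top base 407 [ 478.5 -221.2] [118.1 122.7] 68.3 med [ 454.4 -212.    12.6]
top rim 57 [ 459.1 -223. ] [49.2 13.8] 61.3 med [ 456.6 -223.2   66.9]
top yel 54 [ 483.7 -223.1] [28.9 19.5] 60.7 med [ 483.3 -224.4  153.7]
top yel 80 [ 456.3 -269.5] [14.  50.2] 60.0 med [ 457.1 -269.5  154. ]
top carton 2881 [482.6 218.5] [150.6 200.8] 16.2 med [481.7 219.5  90.8]
top label 400 [484.6 218. ] [51.6 80. ] 15.7 med [484.1 219.4  92. ]
turq 962 [ 292.3 -240. ] [ 47.8 201.1] 17.1 med [ 292.1 -239.    90.4]
turq 951 [273.8 292.7] [ 46.7 197.5] 6.3 med [273.6 292.8  90.5]
turq 943 [ 196.8 -269.5] [ 47.  199.9] 17.2 med [ 196.4 -268.4   90.9]
turq 985 [174.5 282. ] [ 47.3 198.4] 6.5 med [174.4 282.7  90.7]
scene head top 304 [ 475.1 -241.2] [84.9 56.5] 64.1 med [ 479.3 -242.4  152.2]
scene base 431 [ 479.5 -233.3] [101.8 113.6] 61.2 med [ 503.1 -221.8   11.9]
scene rim 128 [ 480.2 -232.2] [53.3 57.5] 54.1 med [ 491.4 -230.1   66.4]
scene yel 72 [ 460.7 -270.9] [18.9 56.6] 63.8 med [ 463.1 -270.6  153.4]
scene yel 57 [ 482.  -223.4] [34.8 27.8] 66.4 med [ 481.5 -223.9  152.9]
scene carton 2131 [485.1 218.1] [155.3 201.2] 16.2 med [492.9 215.2  90.3]
scene label 302 [922.2 136.7] [ 88.9 978.7] 79.5 med [482.9 217.5  91.4]
[-0.0009, 0.0011, 1.8272, -0.5163, -0.7401, 0.0006]
```

The manual's scale: shifts go in shares of 0.5 m and turns go in shares of 2 pi rad. Converting my numbers, -0.46 m is -0.92, -0.41 m is -0.82, 1.2 rad is 0.191.

Call:
{"fn": "move_arm", "kwargs": {"motion": [[0, 0, 0.0286, -0.1, -0.12, 0, 0.0854], [0, 0, 0.0573, -0.2, -0.24, 0, 0.0854], [0, 0, 0.0859, -0.3, -0.36, 0, 0.0854], [0, 0, 0.1114, -0.4, -0.48, 0, 0.0854], [0, 0, 0.1353, -0.5, -0.6, 0, 0.0854], [0, 0, 0.1592, -0.56, -0.72, 0, 0.0854], [0, 0, 0.1751, -0.62, -0.82, 0, 0.0854], [0, 0, 0.191, -0.68, -0.92, 0, 0.0854]]}}

```text
clock: 1.1
eef_pos: [346.3, 148.6, 231.3]
tcp_rot: [3.141, -0.0, 1.703]
contact_force: [1.9, 0.5, 0.0]
opening: 0.997
grasp_force: 0.0
```

Run:
```python
from h import *
s=sensors.sense();print(s["clock"],s["qpos"].round(3),s["eef_pos"],s["tcp_rot"])
print(rows(R.from_euler("xyz",[np.pi,0,np.radians(61)]),[478,-233,231]))
```

```text
1.1 [ 0.401 -0.053  2.121 -0.     1.073  0.269] [346.2833323  148.61210923 231.34377995] [ 3.14105738e+00 -5.25247938e-05  1.70298006e+00]
[0.0005, -0.0002, 0.6383, -0.3956, 0.0803, 0.0004]
```

To row units: -0.3956 m is -0.7912, -0.35 m is -0.7, 0.638 rad is 0.1015.

Call:
{"fn": "move_arm", "kwargs": {"motion": [[0, 0, 0.0159, -0.1, 0.02, 0, 0.0854], [0, 0, 0.0318, -0.22, 0.04, 0, 0.0854], [0, 0, 0.0477, -0.34, 0.06, 0, 0.0854], [0, 0, 0.0637, -0.46, 0.09, 0, 0.0854], [0, 0, 0.0796, -0.58, 0.12, 0, 0.0854], [0, 0, 0.0955, -0.7, 0.14, 0, 0.0854], [0, 0, 0.1015, -0.7912, 0.16, 0, 0.0854], [0, 0, 0.1015, -0.7912, 0.16, 0, 0.0854]]}}

```text
clock: 2.1
eef_pos: [479.2, -233.5, 230.8]
tcp_rot: [3.141, 0.0, 1.064]
contact_force: [0.4, 0.0, -1.2]
opening: 0.999
grasp_force: 0.0
```

Run:
```python
from h import *
s=sensors.sense();print(s["clock"],s["qpos"].round(3),s["eef_pos"],s["tcp_rot"])
print(rows(R.from_euler("xyz",[np.pi,0,np.radians(61)]),[478,-233,106]))
im,d=grab_frame("scene")
cv2.imwrite("pics/above.png",cv2.resize(im[130:290,130:290][...,::-1],(600,600)))
```

```text
2.1 [-0.456  0.211  1.83  -0.     1.101  0.051] [ 479.17007997 -233.48790219  230.77625784] [3.14147736e+00 4.06168429e-04 1.06437306e+00]
[0.0001, 0.0004, -0.0003, -0.0001, -0.0013, 0.1248]
```

View pics/above.png

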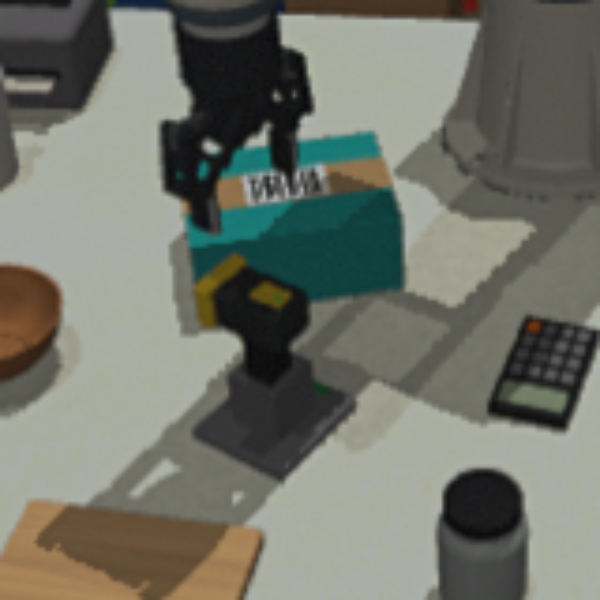

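The crop shows the open fingers at (205,225) and (287,170), straddling the scanner's head at (262,295) across its width. I'll descend.

To row units: 0.124 m is 0.248, 0.115 m is 0.23.

Call:
{"fn": "move_arm", "kwargs": {"motion": [[0, 0, 0, 0, -0.002, 0.06, 0.0854], [0, 0, 0, 0, -0.002, 0.12, 0.0854], [0, 0, 0, 0, -0.002, 0.16, 0.0854], [0, 0, 0, 0, -0.002, 0.2, 0.0854], [0, 0, 0, 0, -0.002, 0.23, 0.0854], [0, 0, 0, 0, -0.002, 0.248, 0.0854], [0, 0, 0, 0, -0.002, 0.248, 0.07]], "grip_force": 25}}

```text
clock: 3.02
eef_pos: [477.4, -229.8, 106.9]
tcp_rot: [-3.141, 0.0, 1.068]
contact_force: [0.4, -0.1, 0.5]
opening: 0.825
grasp_force: 0.0
```

Call:
{"fn": "move_arm", "kwargs": {"motion": [[0, 0, 0, 0, 0, 0, 0.055], [0, 0, 0, 0, 0, 0, 0.04], [0, 0, 0, 0, 0, 0, 0.03], [0, 0, 0, 0, 0, 0, 0.03], [0, 0, 0, 0, 0, 0, 0.03]], "grip_force": 25}}

```text
clock: 3.65
eef_pos: [478.4, -230.6, 108.0]
tcp_rot: [3.14, -0.0, 1.068]
contact_force: [0.6, 0.5, 5.6]
opening: 0.532
grasp_force: 26.8
```

To row units: -0.12 m is -0.24, -0.1 m is -0.2.

Call:
{"fn": "move_arm", "kwargs": {"motion": [[0, 0, 0, 0, 0, 0, 0.03], [0, 0, 0, 0, 0, 0, 0.03], [0, 0, 0, 0, 0, -0.02, 0.03], [0, 0, 0, 0, 0, -0.05, 0.03], [0, 0, 0, 0, 0, -0.09, 0.03], [0, 0, 0, 0, 0, -0.14, 0.03], [0, 0, 0, 0, 0, -0.2, 0.03], [0, 0, 0, 0, 0, -0.24, 0.03]], "grip_force": 50}}

```text
clock: 4.65
eef_pos: [477.9, -230.4, 229.5]
tcp_rot: [3.14, -0.0, 1.068]
contact_force: [-0.2, -2.3, -2.9]
opening: 0.533
grasp_force: 51.8
```

To row units: -0.04 m is -0.08, -0.02 m is -0.04.

Call:
{"fn": "move_arm", "kwargs": {"motion": [[0, 0, 0, 0, 0, -0.04, 0.03], [0, 0, 0, 0, 0, -0.08, 0.03], [0, 0, 0, 0, 0, -0.08, 0.03]]}}

```text
clock: 5.03
eef_pos: [478.4, -230.6, 269.3]
tcp_rot: [3.138, -0.0, 1.068]
contact_force: [-0.1, -0.8, -2.2]
opening: 0.535
grasp_force: 52.0
```

Run:
```python
from h import *
s=sensors.sense();print(s["clock"],s["qpos"].round(3),s["eef_pos"],s["tcp_rot"])
im,d=grab_frame("scene")
cv2.imwrite("pics/lift.png",cv2.resize(im[100:260,130:290][...,::-1],(600,600)))
```

```text
5.025 [-0.452  0.168  1.793 -0.     1.177  0.051] [ 478.35826558 -230.59322577  269.25821509] [ 3.13835747e+00 -1.17877782e-04  1.06781816e+00]
```

View pics/lift.png

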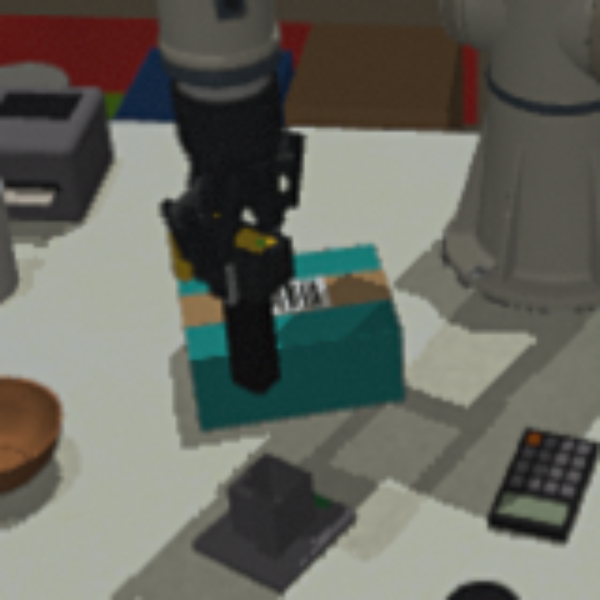

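The scanner hangs in the grip, with its foot at (255,385) clear above the empty socket at (270,470). Next I'll fit the arm's planar geometry to check which approach side has comfortable joints.

Run:
```python
from h import *
from scipy.optimize import least_squares
D=np.array([(.35357,1.63406,np.hypot(145.93,607.29),230.64),(-.053,2.121,np.hypot(346.28,148.61),231.34),(.211,1.83,np.hypot(479.17,-233.49),230.78),(.168,1.793,np.hypot(478.36,-230.59),269.26)])
A=[];b=[]
for q2,q3,r,z in D:
    t=q2+q3
    A+=[[1,0,np.sin(q2),np.sin(t)],[0,1,np.cos(q2),np.cos(t)]];b+=[r,z]
x,res,_,sv=np.linalg.lstsq(np.array(A),np.array(b),rcond=None);print(x.round(1),(np.array(A)@x-b).round(1),sv.round(2))
f=np.load("f_scene.npz");W=world("scene",f["d"]);print(W[40:60:4,475:495:4].round(0).tolist())
o,H,a1,a2=x
for L in(200,250,300):
  for nm,sg in(("A near side, nose away",-1),("B far side, nose to robot",1)):
    th=np.radians(45);c=np.array([482.5,218.3]);u=np.array([.96,.279])
    g=np.r_[c+sg*u*150*np.cos(th),91+150*np.sin(th)]
    tz=np.r_[sg*u*np.cos(th),-np.sin(th)]
    w=g+tz*(24-L); r=np.hypot(w[0],w[1])-o; h=w[2]-(H+L)
    d2=r*r+h*h; c3=(d2-a1**2-a2**2)/(2*a1*a2)
    if abs(c3)>1: print(L,nm,"unreach");continue
    q3=np.arccos(c3); q2=np.arctan2(r,h)-np.arctan2(a2*np.sin(q3),a1+a2*np.cos(q3))
    fz=np.array([np.sin(q2+q3)*w[0],np.sin(q2+q3)*w[1],0])/np.hypot(w[0],w[1]);fz[2]=np.cos(q2+q3)
    print(L,nm,g.round(0),w.round(0),"q1,q2,q3",np.round([np.arctan2(w[1],w[0]),q2,q3],2),"q5",np.arccos(fz@tz).round(2))
```

```text
[ -22.4 -111.6  576.6  490. ] [ 0.7  0.3  0.9 -0.9  2.2 -0.6 -3.8  1.2] [3.01 2.63 0.21 0.06]
[[[200.0, 566.0, 600.0], [202.0, 577.0, 601.0], [205.0, 587.0, 603.0], [208.0, 598.0, 605.0], [209.0, 609.0, 606.0]], [[205.0, 568.0, 590.0], [206.0, 579.0, 591.0], [211.0, 588.0, 593.0], [212.0, 599.0, 594.0], [213.0, 611.0, 596.0]], [[205.0, 571.0, 579.0], [209.0, 581.0, 581.0], [213.0, 591.0, 582.0], [216.0, 601.0, 584.0], [213.0, 615.0, 584.0]], [[210.0, 572.0, 569.0], [213.0, 583.0, 570.0], [207.0, 598.0, 569.0], [214.0, 607.0, 572.0], [215.0, 618.0, 573.0]], [[208.0, 578.0, 556.0], [208.0, 589.0, 557.0], [215.0, 598.0, 560.0], [212.0, 611.0, 560.0], [216.0, 622.0, 562.0]]]
200 A near side, nose away [381. 189. 197.] [500. 223. 322.] q1,q2,q3 [0.42 0.34 1.92] q5 1.66
200 B far side, nose to robot [584. 248. 197.] [465. 213. 322.] q1,q2,q3 [0.43 0.29 2.  ] q5 0.13
250 A near side, nose away [381. 189. 197.] [534. 233. 357.] q1,q2,q3 [0.41 0.4  1.86] q5 1.66
250 B far side, nose to robot [584. 248. 197.] [431. 203. 357.] q1,q2,q3 [0.44 0.26 2.08] q5 0.12
300 A near side, nose away [381. 189. 197.] [568. 243. 392.] q1,q2,q3 [0.4  0.47 1.79] q5 1.67
300 B far side, nose to robot [584. 248. 197.] [397. 193. 392.] q1,q2,q3 [0.45 0.23 2.16] q5 0.12
```

The near side (nose away from the robot) leaves the wrist comfortable at q5≈1.66. The far side would be nearly singular, so I'll use the near side. First I'll swing over high up while yawing.

```bash
cat >> h.py <<'E'
LAB=np.array([483.5,218.2,91.]);YAW=np.radians(16.2)
G=np.array([-2.2,0,-24.])   # scanner_grip in tool frame
def pose(th,dist,lift=0):
    Rs=R.from_euler("ZY",[YAW,np.radians(th)]);Rt=Rs*R.from_euler("y",np.pi)
    g=LAB-Rs.apply([dist+50,0,0])+[0,0,lift]
    return Rt,g-Rt.apply(G)
E
python3 - <<'E'
from h import *
print(rows(pose(0,0)[0],[390,120,290]))
E
```

```text
[0.0007, 0.0016, -2.3566, 0.2646, -0.2458, -0.0223]
```

To row units: 0.15 m is 0.3, -0.14 m is -0.28, -1.15 rad is -0.183.

Call:
{"fn": "move_arm", "kwargs": {"motion": [[0, 0, -0.0159, 0.02, -0.02, -0.01, 0.03], [0, 0, -0.0398, 0.06, -0.06, -0.02, 0.03], [0, 0, -0.0637, 0.1, -0.092, -0.03, 0.03], [0, 0, -0.0875, 0.14, -0.13, -0.04, 0.03], [0, 0, -0.1114, 0.18, -0.168, -0.044, 0.03], [0, 0, -0.1353, 0.22, -0.2, -0.044, 0.03], [0, 0, -0.1592, 0.26, -0.24, -0.044, 0.03], [0, 0, -0.183, 0.3, -0.28, -0.044, 0.03]]}}

```text
clock: 6.08
eef_pos: [426.3, -30.5, 288.3]
tcp_rot: [-3.14, -0.001, 2.223]
contact_force: [0.7, -0.9, -2.3]
opening: 0.533
grasp_force: 51.8
```

Run:
```python
from h import *
print(sensors.sense()["qpos"].round(2),rows(pose(0,0)[0],[390,120,290]))
```

```text
[-0.07 -0.02  1.96  0.    1.21 -0.73] [-0.0004, -0.0019, -1.2017, 0.1417, 0.0624, -0.0016]
```

To row units: 0.141 m is 0.282, 0.02 m is 0.04, -1.18 rad is -0.1878.

Call:
{"fn": "move_arm", "kwargs": {"motion": [[0, 0, -0.0239, 0.04, 0.016, 0, 0.03], [0, 0, -0.0477, 0.08, 0.032, 0, 0.03], [0, 0, -0.0716, 0.12, 0.05, 0, 0.03], [0, 0, -0.0955, 0.16, 0.068, 0, 0.03], [0, 0, -0.1194, 0.2, 0.086, 0, 0.03], [0, 0, -0.1432, 0.24, 0.104, 0, 0.03], [0, 0, -0.1671, 0.27, 0.12, -0.002, 0.03], [0, 0, -0.1878, 0.282, 0.124, -0.002, 0.03]]}}

```text
clock: 7.08
eef_pos: [391.0, 119.1, 289.4]
tcp_rot: [3.142, -0.002, -2.88]
contact_force: [0.2, -0.5, -2.3]
opening: 0.528
grasp_force: 51.7
```

Run:
```python
from h import *
print(sensors.sense()["qpos"].round(2),pose(48,100)[1],rows(*pose(48,100,100)))
```

```text
[ 0.29 -0.06  1.99  0.    1.21 -1.54] [368.5747846  184.81113841 188.04750789] [0.0089, 0.836, -0.0197, 0.0047, 0.0693, 0.0013]
```

To row units: 0.069 m is 0.138, 0.06 m is 0.12, 0.836 rad is 0.1331.

Call:
{"fn": "move_arm", "kwargs": {"motion": [[0, 0.0127, 0, 0, 0.02, 0, 0.03], [0, 0.0318, -0.0008, 0, 0.04, 0, 0.03], [0, 0.0509, -0.0013, 0.002, 0.06, 0, 0.03], [0.0005, 0.07, -0.0016, 0.004, 0.08, 0, 0.03], [0.0008, 0.0891, -0.0021, 0.006, 0.1, 0.002, 0.03], [0.0011, 0.1082, -0.0025, 0.008, 0.12, 0.002, 0.03], [0.0014, 0.1241, -0.0029, 0.01, 0.134, 0.002, 0.03], [0.0014, 0.1331, -0.0032, 0.01, 0.138, 0.002, 0.03]]}}

```text
clock: 8.07
eef_pos: [369.4, 184.3, 287.7]
tcp_rot: [-3.141, -0.84, -2.864]
contact_force: [-0.6, 0.0, -2.5]
opening: 0.535
grasp_force: 51.9
```

Run:
```python
from h import *
print(sensors.sense()["qpos"].round(2),rows(*pose(48,100,100)),rows(*pose(48,100,25)))
im,d=grab_frame("scene");np.savez("g.npz",im=im,d=d)
a=im[90:300,250:450];cv2.imwrite("pics/tilt.png",cv2.resize(a[...,::-1],(570,600)))
```

```text
[ 0.39  0.47  1.59  0.09  1.92 -1.47] [0.0034, -0.0025, -0.0035, 0.0007, 0.0007, 0.0003] [0.0034, -0.0025, -0.0035, -0.0551, 0.0008, 0.0503]
```

View pics/tilt.png

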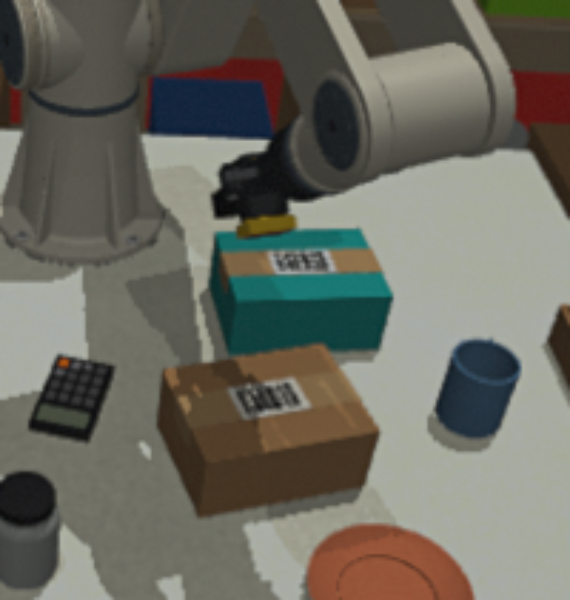

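The picture shows the scanner tilted, its yellow nose at (265,225) facing the brown label at (268,397). I'll check for slip in the grip by transforming depth points of the nose into the expected scanner frame.

```bash
cat >> h.py <<'E'
def slip(n,im,d):
    s=sensors.sense();Rt=R.from_euler("xyz",s["tcp_rot"]);Rs=Rt*R.from_euler("y",-np.pi)
    W=world(n,d);g=s["eef_pos"]+Rt.apply(G);hsv=cv2.cvtColor(im,cv2.COLOR_RGB2HSV)
    m=(np.linalg.norm(W-g,axis=2)<120)&(d>0)
    P=lambda m:Rs.inv().apply(W[m]-g)
    print(n,"scanner z tilt",np.degrees(np.arccos(Rs.as_matrix()[2,2])).round(1))
    for nm,mm in(("yellow",m&(hsv[...,0]>18)&(hsv[...,0]<36)&(hsv[...,1]>110)),("red",m&((hsv[...,0]<8)|(hsv[...,0]>172))&(hsv[...,1]>120))):
        Q=P(mm);print(nm,len(Q),np.percentile(Q,[5,25,50,75,95],axis=0).round(0).tolist() if len(Q) else "")
    Q=P(m);H=Q[(Q[:,2]<-40)&(abs(Q[:,1])<25)&(abs(Q[:,0])<60)]
    if len(H): print("handle",len(H),np.percentile(H,[5,50,95],axis=0).round(0).tolist()); print([(k,np.median(H[abs(H[:,2]-k)<8],0).round(0).tolist()) for k in(-50,-70,-90,-110) if (abs(H[:,2]-k)<8).sum()>3])
E
python3 - <<'E'
from h import *
f=np.load("g.npz");slip("scene",f["im"],f["d"])
slip("top",*grab_frame("top"))
E
```

```text
scene scanner z tilt 48.3
yellow 118 [[32.0, -26.0, -4.0], [37.0, -21.0, 18.0], [41.0, -8.0, 21.0], [45.0, 7.0, 24.0], [49.0, 19.0, 26.0]]
red 0 
handle 72 [[-11.0, -14.0, -114.0], [8.0, -13.0, -88.0], [16.0, 1.0, -46.0]]
[(-50, [11.0, -13.0, -46.0]), (-70, [9.0, -13.0, -68.0]), (-90, [5.0, -12.0, -89.0]), (-110, [5.0, -12.0, -109.0])]
top scanner z tilt 48.1
yellow 0 
red 0
```

No slip: the nose measures x 32–49 and z≈21, and the handle side y≈−13, all as designed. Now I'll descend along the vertical.

Run:
```python
from h import *
print(rows(*pose(47,100,0)))
```

```text
[0.0034, -0.0193, -0.0038, -0.0739, 0.001, 0.0694]
```

To row units: -0.074 m is -0.148, 0.001 m is 0.002, -0.019 rad is -0.003.

Call:
{"fn": "move_arm", "kwargs": {"motion": [[0, 0, 0, -0.016, 0, 0.014, 0.03], [0, -0.0008, 0, -0.044, 0, 0.04, 0.03], [0.0005, -0.0016, -0.0003, -0.072, 0, 0.068, 0.03], [0.0005, -0.0024, -0.0005, -0.1, 0.002, 0.094, 0.03], [0.0005, -0.003, -0.0006, -0.124, 0.002, 0.116, 0.03], [0.0005, -0.003, -0.0006, -0.14, 0.002, 0.132, 0.03], [0.0005, -0.003, -0.0006, -0.148, 0.002, 0.138, 0.03], [0.0005, -0.003, -0.0006, -0.148, 0.002, 0.138, 0.03]]}}

```text
clock: 9.18
eef_pos: [367.8, 184.5, 188.1]
tcp_rot: [3.14, -0.817, -2.858]
contact_force: [0.5, -0.5, -1.8]
opening: 0.532
grasp_force: 51.9
```

Call:
{"fn": "move_arm", "kwargs": {"motion": [[0, 0, 0, 0, 0, 0, 0.03], [0, 0, 0, 0, 0, 0, 0.03]]}}

```text
clock: 9.43
eef_pos: [367.9, 184.6, 188.4]
tcp_rot: [3.14, -0.816, -2.858]
contact_force: [0.1, 0.2, -2.5]
opening: 0.532
grasp_force: 51.9
```

Run:
```python
from h import *
print(sensors.sense()["qpos"].round(2),rows(*pose(47,100,0)))
im,d=grab_frame("scene");slip("scene",im,d)
s=sensors.sense();Rt=R.from_euler("xyz",s["tcp_rot"]);Rs=Rt*R.from_euler("y",-np.pi);g=s["eef_pos"]+Rt.apply(G)
print("label in window frame",(Rs.inv().apply(LAB-g)-[50,0,0]).round(1),"foot z",(g+Rs.apply([16,0,-120]))[2],s["qvel"].round(4),s["grasp_force"])
a=im[120:300,270:450];cv2.imwrite("pics/final.png",cv2.resize(a[...,::-1],(600,600)))
```

```text
[ 0.39  0.57  1.67  0.08  1.72 -1.48] [0.0009, 0.004, 0.0004, -0.0011, 0.0, 0.0024]
scene scanner z tilt 46.8
yellow 117 [[20.0, -27.0, -8.0], [36.0, -22.0, 18.0], [41.0, -9.0, 20.0], [45.0, 5.0, 23.0], [49.0, 19.0, 25.0]]
red 0 
handle 51 [[-11.0, -14.0, -112.0], [8.0, -13.0, -90.0], [17.0, -9.0, -51.0]]
[(-50, [13.0, -12.0, -51.0]), (-70, [12.0, -13.0, -70.0]), (-90, [5.0, -13.0, -91.0]), (-110, [2.0, -12.0, -109.0])]
label in window frame [101.2  -0.   -3. ] foot z 109.38647979392546 [-0.0007  0.0014  0.0005 -0.0005 -0.0025  0.0001] 51.86098515987396
```

View pics/final.png

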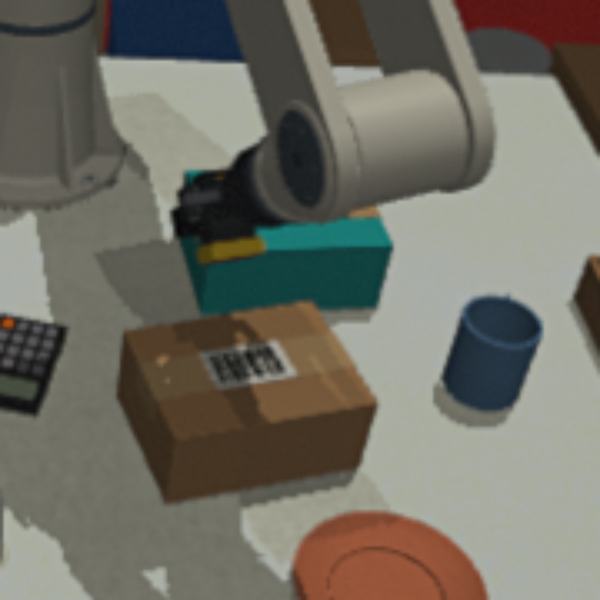

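The picture shows the nose at (230,250) aimed squarely at the label at (245,362), clear of both cartons. The label lies at (101, 0, −3) mm in the window frame, the tilt is 47° and the arm is steady. I'll hand it in.

```bash
python3 -c "
from rig import order
print(order.sign_off())"
```

```text
the job is handed in; nothing more can be done
None
```

The job is handed in: the scanner is drawn from its stand at about 52 N per finger and held steady with its nose about 47° down, squarely over the label's near long edge; by my measurement its line of sight passes 3 mm from the label's centre with the window 101 mm away (no verdict was returned).

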